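# Load the two-cavity press die and lock its retaining slide

### The arm

A 6-joint arm with a two-finger parallel gripper is mounted at the origin on a cart in front of the work surface, level with it; the furniture and walls round the work are solid. World frame = base frame: x ahead of the robot, y to its left, z up, the work surface at z = 0. Lengths are in m, angles in rad, forces in N, time in s.
With the tool pointing down it reaches from about 0.25 to 0.725 m from the base axis. Payload 4 kg.
Tool frame: the origin (TCP) lies at the very end of the fingers, on their centre line; the grasp point (between the pads) lies env.grip_point_offset behind it (env.grip_point_offset is the distance from the TCP to the grasp point, in m); z points along the fingers, y is the line along which they close (so a half turn about z gives the same grasp; the last joint's range is limited). The gripper opens to 85 mm and grips with 20 to 120 N. Pads are 22 mm wide; open, the fingers measure 114 mm over their backs; the gripper's body (76 mm by 85 mm) begins 54 mm behind the grasp point. The pads swing forward as they close: fully open they stand 13 mm farther back than shut.
Start: joints at [-1.162, 0.241, 0.005, 1.335, 0, 1.571], TCP at [0.199, -0.459, 0.231] pointing down, gripper open.
Joint ranges: [-2.72, 2.72], [-1.05, 1.87], [-1.09, 1.28], [-1.99, 2.15], [-1.42, 1.44], [-3.14, 3.14]. Speed limits (rad/s): [2.79, 2.79, 3.14, 3.14, 3.14, 3.14].

### API

Orientations are given as a rotation vector (axis times angle).
In Python, from rig import get_state, capture, camera_info, job, boxes_of, pinpoint, env gives the robot as it stands.
- The arm moves only by the tool step_arm, never from a script. Its argument "commands" is a list of rows, each a list of 7 numbers: the shift along the world's x, y, z as a fraction of full scale, then the turn, a rotation vector about the world's x, y, z as a fraction of full scale, then the opening, from 0 (shut) to 1 (fully open). In form: [[dx, dy, dz, ax, ay, az, fingers], ...]. A call has 1 to 12 rows; each row is the pose to reach, as a shift and turn from the pose commanded when the call began; what a row does not reach only later rows make up. Full scale, the value 1, is 1000 mm for a shift and 45 degrees for a turn. A row lasts 1/8 s, in which the tool goes at most 62.5 mm and 10.7 degrees, less where a joint would pass 70% of its speed; a pose out of reach is approached as far as the arm can. A call with a number of a shift or a turn outside -1 to 1 is refused whole. A call with a gripper value outside its range is refused whole. The fingers move at their own pace and stop on an object; "newtons" is the grip in N (left out, the last holds). Time passes only in rows, so rows that repeat a pose let the fingers close. It gives the time, the measured TCP pose, the force, the opening and the grip force at its end, in the units of the state.
- get_state(): the state, without advancing time (a new reading comes with each control period).
- capture(name): name is "scene" or "top" or "wrist"; returns (picture, depth): 400x640x3 uint8, blue, green, red; 400x640 float32, m along the optical axis (not along the pixel's ray), 0 where there is no reading.
- camera_info(name): a dict with "intrinsics" (3x3 intrinsics, pixels), "rvec" (rotation vector, rad) and "tvec" (3), from world to camera coordinates, as OpenCV has them; the wrist camera has in their place "tool_from_camera" (4x4, takes a point from camera to tool coordinates, whose origin is the TCP and whose axes are the flange's). Camera axes: x right, y down, z forward; pixel columns grow to the right and rows downward; lengths in m; the calibration is good to about 2 mm. A picture is of the moment at which its call begins: read the wrist's pose just before it. camera_info takes no time and is no camera call.
- job.hand_in(): hands the job in; it is judged then, once.
Trained networks look in the newest picture that a camera, given by its name, has taken for a name from the list of things; names that differ only in an ending like _2 or _b are one class to them, and where a whole thing is asked for, a point or a joint stands for the part that bears it (a point fixed in the world has none). Each returns a list of dicts, best first, with "conf" (0 to 1); they miss things now and then, are a little off and sometimes report something else, mostly with a low value. They report only what shows in the picture. A call takes as long as a camera call.
- boxes_of(name, camera): "xyz" ([x, y, z] in m, in world coordinates, good to about 4 mm: the middle of the surface that is visible of it).
- pinpoint(name, camera): "xyz" ([x, y, z] in m, in world coordinates, good to about 4 mm: a listed point, or the origin of a listed thing).
The state is a dict: "time": time; "qpos": joint angles; "qd": joint speeds; "joint_torque": joint torques, N m; "tcp_pos": TCP position; "orientation": TCP orientation; "force": force on the tool from outside, world axes, zero at the start; "wrist_torque": the same for the moment, N m; "gripper_width": finger opening in m; "finger_force": force on a finger pad.
Only numpy, scipy, OpenCV 4.12 (cv2) and the standard library are available. Lean on these libraries where they do the work, as an engineer would, in place of code of your own. Each camera call takes 0.05 s, during which the arm holds its last target. There are 200 camera calls.

### The job

Load the press die on the cart: pull its retaining slide fully out by the knob until it clicks, lay the round blank and the square blank flat on the bottoms of the cavities that match their outlines, and with both in place push the slide fully home so that its bar reaches over them. One steel disc on the cart is too large for the die; leave it and the other things where they are.

Things in the scene. Friction and masses are not known exactly. Their poses are not given: they have to be found in the camera images.
- die: Steel press die fixed on the left of the cart: a plate 130 x 180 x 18 mm (x, y, z) with a round and a square cavity, 7 mm deep, side by side along y. Origin on the cart top under the plate: plate from x = -35 to +95, y = -90 to +90 mm; knob on the -x side. A dark guide block (x = -32 to -16, y = -62 to +62 mm) stands 44 mm above the cart. Turned by up to 0.3 rad.
- slide (a joint): Retaining slide of the die, metres: 0 = home (bar over the front 12 mm of both cavities), 0.045 = fully out (knob pulled along the die's -x). A spring detent resists with some 10 N in the first and last 10 mm. Its dark bar, 16 x 136 x 7 mm along the die's y, is 27 to 34 mm above the cart, centred at die x = +39 mm when home, -6 mm when out. Guide pins at die y = +-50 mm come out in front with it.
- knob (a point): Centre of the slide's black round knob: a cylinder lying along the die's x, 26 mm diameter, 20 mm long, in front of the guide block, its axis 30.5 mm above the cart. Moves with the slide. At home some 13 mm are free between knob and guide block.
- round_cavity (a point): Centre of the floor of the round cavity, 11 mm above the cart and 7 mm below the plate's top; diameter 52.4 mm. Axes as the die's.
- square_cavity (a point): Centre of the floor of the square cavity, 11 mm above the cart and 7 mm below the plate's top; 46.4 x 46.4 mm, sides along the die's x and y. The cavity centres are 84 mm apart.
- round_blank: Loose round steel blank, 50 mm diameter, 14 mm thick, lower rim chamfered 2 mm, about 0.2 kg. Origin: centre of its underside, z up. Seated, it stands 7 mm proud of the die plate.
- square_blank: Loose square steel blank, 44 x 44 x 14 mm, lower edges chamfered 2 mm, about 0.2 kg. Origin: centre of its underside; x and y along its sides. Seated, it stands 7 mm proud of the die plate.
- large_disc: Loose round steel disc, 58 mm diameter, 14 mm thick, like the round blank but too large for the die; it stays where it is. Origin: centre of its underside.
- tape_measure: Loose silver tape measure, 54 x 74 x 34 mm (its x, y, z). Origin: centre of its underside. Bystander.
- glue_bottle: Loose yellow glue bottle with a red tip standing upright near the cart's front edge, 45 x 62 x 190 mm. Origin: centre of its underside. Bystander.
- spanner: Loose double-ended spanner lying flat, 22 x 133 x 9 mm (length along its y). Origin: centre of its underside. Bystander.
- tin_of_nuts: Loose open tin of nuts, 69 mm diameter, 86 mm high. Origin: centre of its underside. Bystander.
- cart_clutter: Fixed things of the place on the cart, which never move (world frame, mm): a blue open toolbox with walls 150 mm high at x = 530 to 750, y = -630 to -330; a red sanding block 20 mm high, turned, within x = 458 to 541, y = -162 to -38; a grey sander base 30 mm high begins at x = 650, y = -280 to 180.

How it is judged:
By the outcome, as a careful person would: the job done as asked, in the order asked, and still so for the second after the job is handed in, with the robot touching nothing.
It also fails if it takes over 72 s, if anything falls off the work surface, if the arm or the gripper's body presses on something with over 40 N, if the wrist force passes 120 N, or if a joint passes its speed limit or range.

## Working session

There is one attempt and no reset: what is moved stays moved. The work goes in short steps, Python scripts to look and compute and a tool call to move; the robot and the scene stay as the last step left them, time stands still between calls to the robot, and variables do not carry over. Pictures are saved under pics/ and viewed, at most 10 in all, crops included, and the job is handed in when it is done.

Besides the shell and the picture viewer there is one more tool, called after "Emit:" as name(argument=value, ...), one argument or row to a line, values as JSON. step_arm: Moves the arm, as the interface text tells. Shift numbers are shares of 1000 mm and turn numbers shares of 45 degrees, none past 1 either way. Its arguments: {"type":"object","properties":{"commands":{"type":"array","items":{"type":"array","items":{"type":"number","minimum":-1,"maximum":1}}},"newtons":{"type":"number"}},"required":["commands"]}

```bash
ls; mkdir -p pics; cat > h.py <<'E'
import numpy as np, cv2
from rig import get_state, capture, camera_info, job, boxes_of, pinpoint, env
from scipy.spatial.transform import Rotation as R
def T_cam(name, st=None):
    ci=camera_info(name); K=np.array(ci["intrinsics"])
    if "rvec" in ci:
        M=np.eye(4); M[:3,:3]=R.from_rotvec(np.ravel(ci["rvec"])).as_matrix(); M[:3,3]=np.ravel(ci["tvec"]); return K,np.linalg.inv(M)
    W=np.eye(4); W[:3,:3]=R.from_rotvec(st["orientation"]).as_matrix(); W[:3,3]=st["tcp_pos"]
    return K,W@np.array(ci["tool_from_camera"])
def cloud(name):
    st=get_state(); im,d=capture(name); K,M=T_cam(name,st)
    v,u=np.mgrid[:d.shape[0],:d.shape[1]]
    P=np.stack([(u-K[0,2])/K[0,0]*d,(v-K[1,2])/K[1,1]*d,d],-1)@M[:3,:3].T+M[:3,3]
    P[d<=0]=np.nan
    return im,d,P,K,M
E
python3 - <<'E'
from h import *
s=get_state(); print({k:np.round(v,3) for k,v in s.items()}, env.grip_point_offset)
for c in ("top","scene"):
    im,d,P,K,M=cloud(c); cv2.imwrite(f"pics/{c}0.png",im); np.save(f"{c}0.npy",P); print(c,M[:3,3].round(3))
    for n in "die knob round_cavity square_cavity round_blank square_blank large_disc tape_measure glue_bottle spanner tin_of_nuts".split():
        print(n,[(np.round(r["xyz"],3).tolist(),round(r["conf"],2)) for r in pinpoint(n,c)[:3]])
E
```

```text
pics
{'time': np.float64(0.0), 'qpos': array([-1.162,  0.241,  0.004,  1.335, -0.   ,  1.571]), 'qd': array([ 0.001,  0.002,  0.   ,  0.   ,  0.   , -0.002]), 'joint_torque': array([ 1.0000e-03, -3.7232e+01,  2.5241e+01,  1.7000e-02,  0.0000e+00,
        0.0000e+00]), 'tcp_pos': array([ 0.198, -0.458,  0.23 ]), 'orientation': array([-3.074e+00, -6.370e-01,  1.000e-03]), 'force': array([0.447, 0.654, 0.295]), 'wrist_torque': array([ 0.017,  0.008, -0.01 ]), 'finger_force': np.float64(0.0), 'gripper_width': np.float64(0.086)} 0.0187
top [ 0.505 -0.046  1.255]
die [([0.52, 0.199, 0.001], 0.88)]
knob [([0.466, 0.198, 0.031], 0.84)]
round_cavity [([0.574, 0.241, 0.011], 0.76)]
square_cavity [([0.583, 0.159, 0.011], 0.86), ([0.447, 0.017, 0.001], 0.53)]
round_blank [([0.439, -0.412, 0.001], 0.51)]
square_blank [([0.434, -0.226, -0.002], 0.6)]
large_disc [([0.535, -0.232, -0.002], 0.38)]
tape_measure [([0.536, -0.231, -0.001], 0.66)]
glue_bottle [([0.445, 0.016, -0.001], 0.86)]
spanner [([0.591, -0.011, -0.006], 0.73), ([0.465, -0.312, -0.003], 0.58)]
tin_of_nuts [([0.535, -0.23, -0.003], 0.23)]
scene [-0.303 -0.877  1.065]
die [([0.517, 0.198, -0.001], 0.63)]
knob [([0.465, 0.197, 0.027], 0.57)]
round_cavity [([0.582, 0.242, 0.01], 0.89)]
square_cavity [([0.581, 0.16, 0.012], 0.73)]
round_blank [([0.44, -0.406, -0.001], 0.67)]
square_blank []
large_disc []
tape_measure [([0.54, -0.231, -0.002], 0.43)]
glue_bottle [([0.445, 0.012, 0.0], 0.91)]
spanner []
tin_of_nuts [([0.448, 0.016, 0.001], 0.69), ([0.59, -0.008, -0.001], 0.54)]
```

View pics/top0.png

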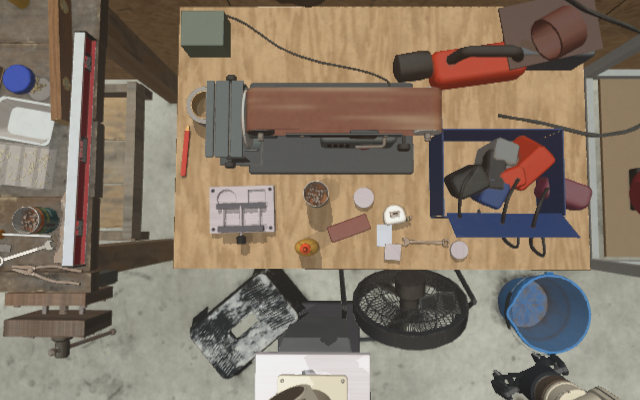

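View pics/scene0.png

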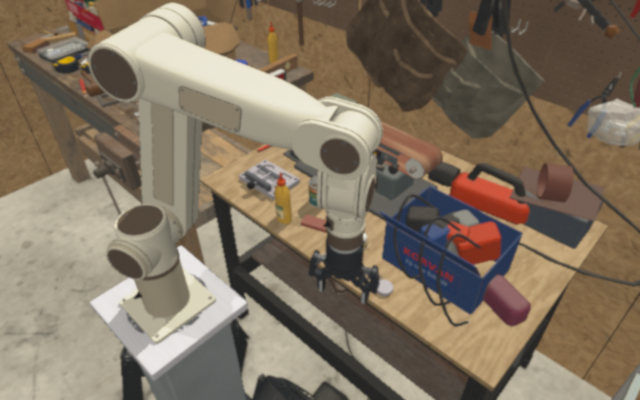

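```bash
python3 - <<'E'
from h import *
im=cv2.imread("pics/top0.png"); P=np.load("top0.npy")
a=cv2.resize(im[175:270,195:290],None,fx=6,fy=6,interpolation=cv2.INTER_CUBIC)
b=cv2.resize(im[180:270,345:475],None,fx=6,fy=6,interpolation=cv2.INTER_CUBIC)
cv2.imwrite("pics/t1.png",a); cv2.imwrite("pics/t2.png",b)
for p in [(363,198),(458,250),(384,235),(392,253),(395,215),(241,239),(316,193)]: print(p,P[p[1],p[0]].round(3))
# discs
for (u,v) in [(363,198),(458,250),(392,253)]:
    S=P[v-18:v+19,u-18:u+19]; m=(S[...,2]>.009)&(S[...,2]<.025)
    n,l,st,c=cv2.connectedComponentsWithStats(m.astype(np.uint8)); 
    for k in range(1,n):
        if st[k,4]>40: 
            q=S[l==k]; print((u,v),st[k,4],q[:,:2].mean(0).round(4),np.ptp(q[:,:2],axis=0).round(4),np.median(q[:,2]).round(4),"eqdiam",2*np.sqrt(st[k,4]/np.pi)*np.median(np.abs(np.diff(P[v,u-5:u+6,1]))))
E
```

```text
(363, 198) [ 0.581 -0.141  0.015]
(458, 250) [ 0.438 -0.404  0.014]
(384, 235) [ 0.478 -0.2    0.005]
(392, 253) [ 0.428 -0.221  0.011]
(395, 215) [ 0.533 -0.227  0.033]
(241, 239) [0.466 0.194 0.043]
(316, 193) [ 0.592 -0.01   0.052]
(363, 198) 317 [ 0.5826 -0.142 ] [0.0537 0.0534] 0.0137 eqdiam nan
(458, 250) 250 [ 0.4376 -0.4064] [0.0496 0.0494] 0.0136 eqdiam 0.0492576962767646
(392, 253) 249 [ 0.4316 -0.2221] [0.0443 0.0449] 0.0136 eqdiam 0.05370908500060137
```

View pics/t1.png

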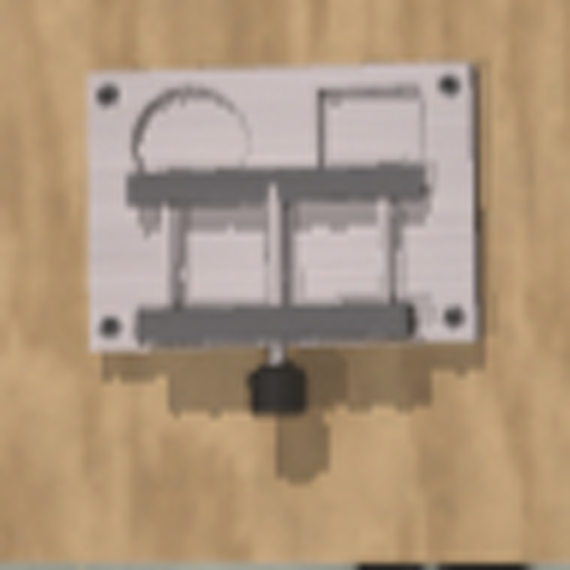

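View pics/t2.png

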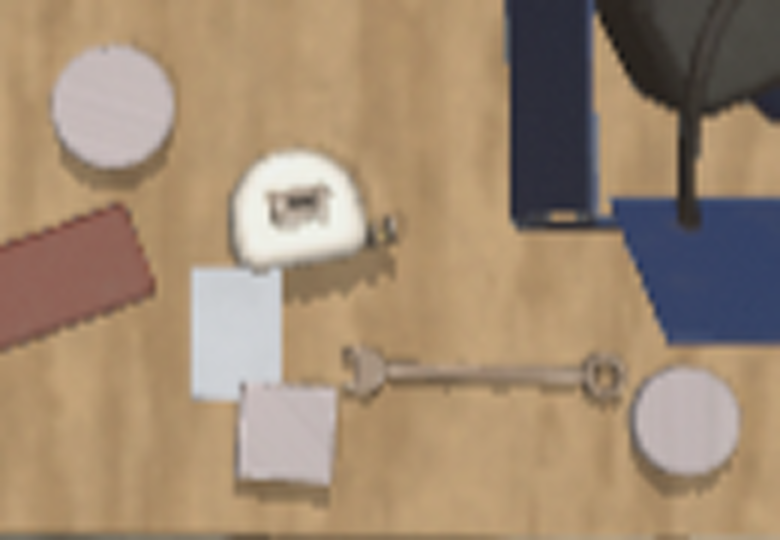

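```bash
cat >> h.py <<'E'
def info():
    s=get_state(); M=R.from_rotvec(s["orientation"]).as_matrix()
    print("t",round(float(s["time"]),2),"tcp",s["tcp_pos"].round(4),"y-axis",M[:,1].round(3),"yaw_y(deg, from +Y)",np.degrees(np.arctan2(-M[0,1],M[1,1])).round(2),"z",M[:,2].round(4),"q6",s["qpos"].round(2),"w",round(float(s["gripper_width"]),4),"ff",round(float(s["finger_force"]),1),"F",s["force"].round(1))
E
python3 - <<'E'
from h import *
info(); print(np.round(camera_info("wrist")["tool_from_camera"],3), np.round(camera_info("wrist")["intrinsics"],1))
P=np.load("top0.npy")
# square blank yaw
S=P[253-18:253+19,392-18:392+19]; m=(S[...,2]>.0115)&(S[...,2]<.017)
print(cv2.minAreaRect((S[m][:,:2]*1000).astype(np.float32)))
E
```

```text
t 1.2 tcp [ 0.1987 -0.4588  0.2313] y-axis [ 0.398 -0.918 -0.   ] yaw_y(deg, from +Y) -156.58 z [ 0.  0. -1.] q6 [-1.16  0.24  0.    1.34  0.    1.57] w 0.0856 ff 0.0 F [ 0.3 -0.6 -0.4]
[[-0.001 -0.962 -0.273  0.068]
 [ 1.    -0.001 -0.001  0.   ]
 [ 0.001 -0.273  0.962 -0.144]
 [ 0.     0.     0.     1.   ]] [[339.4   0.  316.6]
 [  0.  339.4 197.9]
 [  0.    0.    1. ]]
((439.4132080078125, -227.9735107421875), (53.9720344543457, 60.1325569152832), 85.57376098632812)
```

Emit:
step_arm(
  commands=[
    [0.25,0.66,0.02,0,0,1,1],
    [0.25,0.66,0.02,0,0,1,1],
    [0.25,0.66,0.02,0,0,1,1],
    [0.25,0.66,0.02,0,0,1,1],
    [0.25,0.66,0.02,0,0,1,1],
  ],
)

```text
time: 1.82
tcp_pos: [0.3099, -0.165, 0.2405]
orientation: [2.596, 1.767, 0.001]
force: [1.5, -0.3, 0.1]
gripper_width: 0.0856
finger_force: 0.0
```

Emit:
step_arm(
  commands=[
    [0.11,0.3,0,0,0,1,1],
    [0.11,0.3,0,0,0,1,1],
    [0.11,0.3,0,0,0,1,1],
    [0.11,0.3,0,0,0,1,1],
    [0.11,0.3,0,0,0,1,1],
  ],
)

```text
time: 2.45
tcp_pos: [0.4175, 0.1289, 0.2405]
orientation: [1.72, 2.627, 0.001]
force: [1.1, -0.8, -0.2]
gripper_width: 0.0852
finger_force: 0.0
```

Emit:
step_arm(
  commands=[
    [0.03,0.07,0,0,0,1,1],
    [0.03,0.07,0,0,0,1,1],
    [0.03,0.07,0,0,0,1,1],
    [0.03,0.07,0,0,0,1,1],
    [0.03,0.07,0,0,0,1,1],
  ],
)

```text
time: 3.08
tcp_pos: [0.4469, 0.1969, 0.2401]
orientation: [-0.588, -3.086, 0.0]
force: [0.1, -0.4, -2.1]
gripper_width: 0.0853
finger_force: 0.0
```

Emit:
step_arm(
  commands=[
    [0,0,0,0,0,0.53,1],
    [0,0,0,0,0,0.53,1],
    [0,0,0,0,0,0.53,1],
    [0,0,0,0,0,0.53,1],
  ],
)

```text
time: 3.58
tcp_pos: [0.447, 0.1966, 0.2402]
orientation: [-0.058, 3.141, 0.0]
force: [-0.5, 0.2, 0.5]
gripper_width: 0.0853
finger_force: 0.0
```

```bash
python3 - <<'E'
from h import *
info()
im,d,P,K,M=cloud("wrist"); cv2.imwrite("pics/w1.png",im); np.save("w1.npy",P)
for n in "die knob round_cavity square_cavity".split():
    print(n,[(np.round(r["xyz"],4).tolist(),round(r["conf"],2)) for r in pinpoint(n,"wrist")[:2]])
m=(P[...,2]>.014)&(P[...,2]<.022)&(P[...,1]>.08)&(P[...,1]<.32)&(P[...,0]>.46)&(P[...,0]<.66)
r=cv2.minAreaRect((P[m][:,:2]*1000).astype(np.float32)); print(r,m.sum()); 
q=P[m]; print(np.median(q[:,2]))
E
```

```text
t 3.58 tcp [0.447  0.1966 0.2402] y-axis [-0.037  0.999  0.   ] yaw_y(deg, from +Y) 2.13 z [ 1.e-04  1.e-04 -1.e+00] q6 [ 0.41  0.21 -0.01  1.35  0.    0.38] w 0.0853 ff 0.0 F [-0.5  0.2  0.5]
die [([0.5277, 0.2028, -0.0035], 0.82)]
knob [([0.4691, 0.2005, 0.0307], 0.57)]
round_cavity [([0.5823, 0.2429, 0.0075], 0.71), ([0.5226, 0.2031, -0.0002], 0.58)]
square_cavity [([0.5777, 0.161, 0.0099], 0.61)]
((572.3045043945312, 183.98452758789062), (173.59417724609375, 211.9117889404297), 1.7103079557418823) 9849
0.018853842783657204
```

View pics/w1.png

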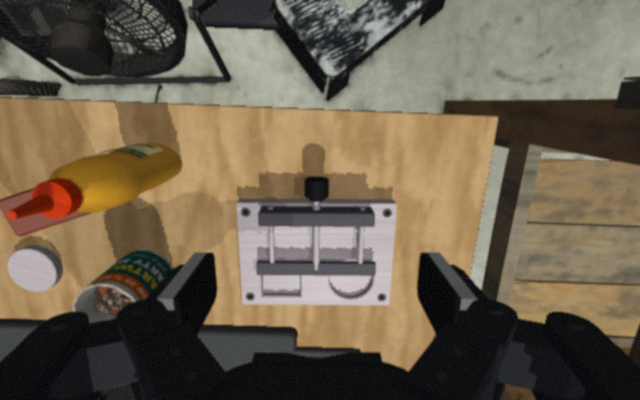

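```bash
cat >> h.py <<'E'
def plane(uv,K,M,z):
    uv=np.atleast_2d(uv).astype(float); r=np.c_[(uv-K[[0,1],[2,2]])/K[[0,1],[0,1]],np.ones(len(uv))]@M[:3,:3].T
    return M[:3,3]+r*((z-M[2,3])/r[:,2])[:,None]
def diefit(im,K,M,roi,thr=150):
    x0,y0,x1,y1=roi; g=im.min(2).astype(int); hsv=cv2.cvtColor(im,cv2.COLOR_BGR2HSV)
    m=((hsv[...,1]<45)&(hsv[...,2]>thr)).astype(np.uint8); k=np.zeros_like(m); k[y0:y1,x0:x1]=m[y0:y1,x0:x1]
    n,l,s,c=cv2.connectedComponentsWithStats(k); j=1+np.argmax(s[1:,4]); v,u=np.nonzero(l==j)
    h=cv2.convexHull(np.c_[u,v].astype(np.int32))[:,0]
    p=plane(h,K,M,.018)[:,:2]*1000
    return cv2.minAreaRect(p.astype(np.float32)), s[j]
E
python3 - <<'E'
from h import *
K,M=T_cam("wrist",get_state()); print(diefit(cv2.imread("pics/w1.png"),K,M,(225,190,410,320)))
K,M=T_cam("top"); print(diefit(cv2.imread("pics/top0.png"),K,M,(200,175,285,245)))
E
```

```text
(((552.0051879882812, 199.61166381835938), (128.380615234375, 180.65966796875), 2.1335787773132324), array([ 237,  204,  159,  101, 7872], dtype=int32))
(((548.5558471679688, 198.44595336914062), (130.48516845703125, 176.80374145507812), 1.1389894485473633), array([ 210,  186,   64,   48, 1577], dtype=int32))
```

Emit:
step_arm(
  commands=[
    [0.018,0.002,-0.05,0,0,0,1],
    [0.018,0.002,-0.11,0,0,0,1],
    [0.018,0.002,-0.16,0,0,0,0.7],
    [0.018,0.002,-0.2,0,0,0,0.6],
    [0.018,0.002,-0.22,0,0,0,0.5],
    [0.018,0.002,-0.227,0,0,0,0.45],
    [0.018,0.002,-0.227,0,0,0,0.4],
    [0.018,0.002,-0.227,0,0,0,0.4],
  ],
  newtons=80,
)

```text
time: 4.82
tcp_pos: [0.4661, 0.1992, 0.0144]
orientation: [-0.062, 3.139, 0.001]
force: [-0.6, -0.7, 1.0]
gripper_width: 0.0337
finger_force: 0.0
```

```bash
python3 - <<'E'
from h import *
info()
im,d,P,K,M=cloud("wrist"); cv2.imwrite("pics/w2.png",im)
E
```

```text
t 4.83 tcp [0.4661 0.1992 0.0144] y-axis [-0.039  0.999  0.001] yaw_y(deg, from +Y) 2.26 z [ 0.0023  0.001  -1.    ] q6 [ 0.4   0.46 -0.31  0.81 -0.    0.36] w 0.0337 ff 0.0 F [-0.6 -0.7  1. ]
```

View pics/w2.png

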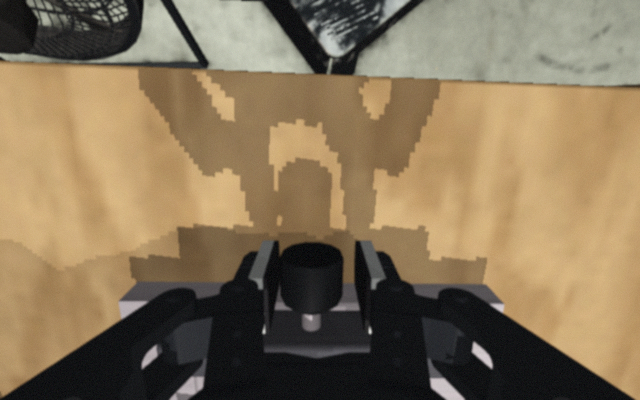

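Emit:
step_arm(
  commands=[
    [0,0,0,0,0,0,0.1],
    [0,0,0,0,0,0,0.1],
    [0,0,0,0,0,0,0.1],
    [-0.006,0,0,0,0,0,0.1],
    [-0.012,0,0,0,0,0,0.1],
    [-0.018,-0.001,0,0,0,0,0.1],
    [-0.024,-0.001,0,0,0,0,0.1],
    [-0.03,-0.001,0,0,0,0,0.1],
    [-0.036,-0.001,0,0,0,0,0.1],
    [-0.041,-0.001,0,0,0,0,0.1],
    [-0.046,-0.002,0,0,0,0,0.1],
    [-0.046,-0.002,0,0,0,0,0.1],
  ],
  newtons=80,
)

```text
time: 6.38
tcp_pos: [0.4213, 0.1955, 0.0148]
orientation: [-0.06, 3.135, -0.004]
force: [1.8, -5.4, 4.9]
gripper_width: 0.0237
finger_force: 79.6
```

```bash
python3 - <<'E'
from h import *
info()
E
```

```text
t 6.38 tcp [0.4213 0.1955 0.0148] y-axis [-0.038  0.999 -0.003] yaw_y(deg, from +Y) 2.18 z [ 0.0056 -0.0026 -1.    ] q6 [ 0.44  0.39 -0.42  0.76 -0.    0.4 ] w 0.0237 ff 79.6 F [ 1.8 -5.4  4.9]
```

Emit:
step_arm(
  commands=[
    [-0.002,0,0,0,0,0,0.1],
    [-0.003,0,0,0,0,0,0.1],
    [-0.003,0,0,0,0,0,0.1],
  ],
)

```text
time: 6.75
tcp_pos: [0.4211, 0.1956, 0.0149]
orientation: [-0.059, 3.13, -0.005]
force: [8.5, -6.2, -0.7]
gripper_width: 0.0235
finger_force: 78.9
```

```bash
python3 - <<'E'
from h import *
info()
E
```

```text
t 6.75 tcp [0.4211 0.1956 0.0149] y-axis [-0.037  0.999 -0.004] yaw_y(deg, from +Y) 2.15 z [ 0.0107 -0.0032 -0.9999] q6 [ 0.44  0.39 -0.43  0.75 -0.01  0.4 ] w 0.0235 ff 78.9 F [ 8.5 -6.2 -0.7]
```

Emit:
step_arm(
  commands=[
    [0.002,0,0,0,0,0,0.4],
    [0.003,0,0,0,0,0,0.6],
    [0.003,0,0,0,0,0,0.7],
    [0.003,0,0.05,0,0,0,1],
    [0.02,0,0.11,0,0,0,1],
    [0.05,0,0.17,0,0,0,1],
    [0.05,0,0.22,0,0,0,1],
    [0.05,0,0.22,0,0,0,1],
    [0.05,0,0.22,0,0,0,1],
  ],
)

```text
time: 7.88
tcp_pos: [0.4653, 0.1967, 0.2326]
orientation: [0.063, -3.14, 0.0]
force: [0.6, -0.1, -0.5]
gripper_width: 0.0856
finger_force: 0.0
```

```bash
python3 - <<'E'
from h import *
info()
im,d,P,K,M=cloud("wrist"); cv2.imwrite("pics/w3.png",im); np.save("w3.npy",P); np.savez("w3cam.npz",K=K,M=M)
for n in "die knob round_cavity square_cavity".split():
    print(n,[(np.round(r["xyz"],4).tolist(),round(r["conf"],2)) for r in pinpoint(n,"wrist")[:2]])
print(diefit(im,K,M,(200,150,430,330)))
im,d,P,K,M=cloud("top"); cv2.imwrite("pics/top3.png",im)
for n in "knob round_cavity square_cavity round_blank square_blank".split():
    print(n,[(np.round(r["xyz"],4).tolist(),round(r["conf"],2)) for r in pinpoint(n,"top")[:2]])
a=cv2.imread("pics/w3.png")[150:330,200:430]; cv2.imwrite("pics/w3c.png",cv2.resize(a,None,fx=3.3,fy=3.3,interpolation=cv2.INTER_CUBIC))
E
```

```text
t 7.88 tcp [0.4653 0.1967 0.2326] y-axis [-0.04   0.999 -0.   ] yaw_y(deg, from +Y) 2.29 z [-9.e-04 -2.e-04 -1.e+00] q6 [0.4  0.25 0.02 1.34 0.   0.36] w 0.0856 ff 0.0 F [ 0.6 -0.1 -0.5]
die [([0.5238, 0.1997, -0.0018], 0.57)]
knob [([0.4222, 0.1974, 0.0319], 0.72)]
round_cavity [([0.5833, 0.2415, 0.0108], 0.96)]
square_cavity [([0.5843, 0.1635, 0.0132], 0.93)]
(((552.0469360351562, 199.44248962402344), (129.8804473876953, 180.4549102783203), 1.8137418031692505), array([  234,   189,   166,   107, 11289], dtype=int32))
knob [([0.4227, 0.192, 0.0314], 0.94)]
round_cavity [([0.5758, 0.241, 0.0116], 0.84)]
square_cavity [([0.5846, 0.1567, 0.0128], 0.87)]
round_blank [([0.4407, -0.4115, 0.0005], 0.65), ([0.5172, 0.1974, -0.001], 0.34)]
square_blank [([0.4315, -0.2208, -0.0025], 0.58)]
```

View pics/w3c.png

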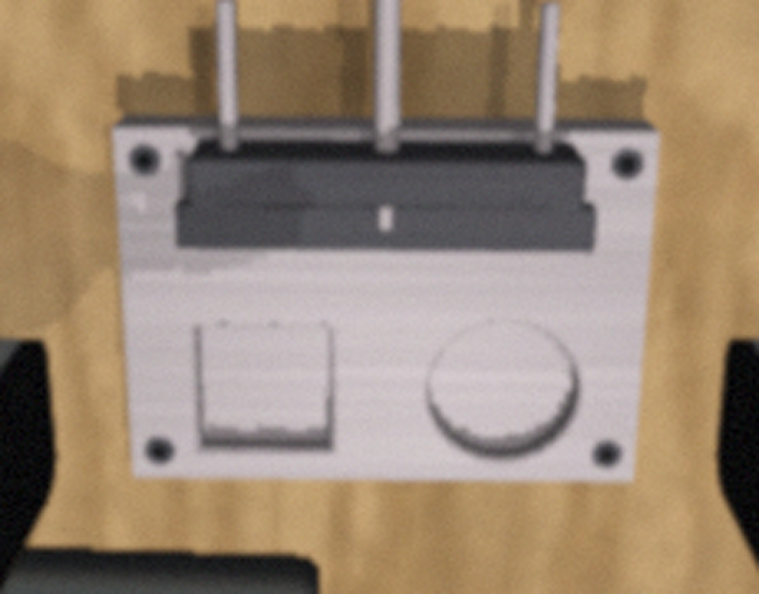

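```bash
python3 - <<'E'
from h import *
z=np.load("w3cam.npz"); K,M=z["K"],z["M"]
px=lambda a:(np.array(a)+.5)/3.3-.5+[200,150]
c=plane(px([(196,324),(333,324),(201,448),(333,448)]),K,M,.018)*1000; print("sq",c.round(1).tolist(),c.mean(0))
r=plane(px([(427,385),(579,385),(502,319),(500,458)]),K,M,.018)*1000; print("rd",r.round(1).tolist(),r[:2].mean(0),r[2:].mean(0))
for yaw in (1.8,2.1):
    t=np.radians(yaw); X=np.array([np.cos(t),np.sin(t)]); Y=np.array([-X[1],X[0]]); o=np.array([552,199.5])-30*X
    print(yaw,"o",o,"rd",o+61.2*X+42*Y,o+58.2*X+42*Y,"sq",o+58.2*X-42*Y,o+61.2*X-42*Y)
# blanks from top colour
im=cv2.imread("pics/top3.png"); K,M=T_cam("top"); hsv=cv2.cvtColor(im,cv2.COLOR_BGR2HSV)
for nm,(x0,y0,x1,y1) in dict(rd=(440,236,476,266),sq=(380,243,405,266)).items():
    m=np.zeros(hsv.shape[:2],np.uint8); m[y0:y1,x0:x1]=((hsv[...,1]<45)&(hsv[...,2]>150)&~((hsv[...,0]>95)&(hsv[...,0]<125)))[y0:y1,x0:x1]
    n,l,s,cc=cv2.connectedComponentsWithStats(m); j=1+np.argmax(s[1:,4]); v,u=np.nonzero(l==j); p=plane(np.c_[u,v],K,M,.014)[:,:2]*1000
    print(nm,s[j],p.mean(0),cv2.minAreaRect(p.astype(np.float32)))
E
```

```text
sq [[558.6, 134.4, 18.0], [556.7, 181.9, 18.0], [606.7, 135.9, 18.0], [604.9, 183.1, 18.0]] [581.73028329 158.81958098  18.        ]
rd [[578.7, 215.6, 18.0], [576.7, 269.1, 18.0], [552.6, 240.3, 18.0], [606.6, 243.2, 18.0]] [577.70996954 242.340967    18.        ] [579.59569145 241.75296005  18.        ]
1.8 o [522.01480319 198.55767723] rd [581.8653528  242.45929122] [578.86683312 242.36505894] sq [581.50533688 158.40650787] [584.50385656 158.50074015]
2.1 o [522.02014819 198.40068874] rd [581.64001012 242.61507625] [578.64202494 242.50514512] sq [581.72009647 158.56156005] [584.71808165 158.67149117]
rd [451 241  17  18 244] [ 438.41870198 -406.55193155] ((438.8466491699219, -406.4278564453125), (44.21559524536133, 47.029632568359375), 89.18092346191406)
sq [380 243  21  18 260] [ 433.10497083 -221.30616011] ((433.61553955078125, -215.2754364013672), (57.200504302978516, 45.271446228027344), 85.08238220214844)
```

```bash
python3 - <<'E'
from h import *
P=np.load("top0.npy")
for v in (205,215,222,230,236): print(v,[tuple(P[v,u].round(3)) for u in (440,455,475,500)])
q=P.reshape(-1,3); m=(q[:,0]>.38)&(q[:,0]<.5)&(q[:,1]>-.46)&(q[:,1]<-.34)&(q[:,2]>.03); print(m.sum(), q[m].min(0) if m.any() else "")
# spanner end
m=(q[:,0]>.44)&(q[:,0]<.5)&(q[:,1]>-.4)&(q[:,1]<-.26)&(q[:,2]>.004)&(q[:,2]<.012); print(q[m].min(0),q[m].max(0))
E
```

```text
205 [(np.float64(0.557), np.float64(-0.329), np.float64(0.12)), (np.float64(0.563), np.float64(-0.401), np.float64(0.001)), (np.float64(0.563), np.float64(-0.458), np.float64(-0.002)), (np.float64(0.556), np.float64(-0.467), np.float64(0.157))]
215 [(np.float64(0.532), np.float64(-0.328), np.float64(0.123)), (np.float64(0.531), np.float64(-0.358), np.float64(0.152)), (np.float64(0.531), np.float64(-0.406), np.float64(0.154)), (np.float64(0.532), np.float64(-0.469), np.float64(0.152))]
222 [(np.float64(0.515), np.float64(-0.358), np.float64(-0.0)), (np.float64(0.514), np.float64(-0.35), np.float64(0.179)), (np.float64(0.514), np.float64(-0.398), np.float64(0.18)), (np.float64(0.514), np.float64(-0.459), np.float64(0.177))]
230 [(np.float64(0.492), np.float64(-0.359), np.float64(-0.002)), (np.float64(0.495), np.float64(-0.342), np.float64(0.205)), (np.float64(0.495), np.float64(-0.389), np.float64(0.206)), (np.float64(0.495), np.float64(-0.447), np.float64(0.208))]
236 [(np.float64(0.476), np.float64(-0.358), np.float64(0.001)), (np.float64(0.476), np.float64(-0.4), np.float64(0.0)), (np.float64(0.481), np.float64(-0.383), np.float64(0.222)), (np.float64(0.481), np.float64(-0.439), np.float64(0.228))]
514 [ 0.47869612 -0.45984871  0.19388659]
[ 0.44005625 -0.39941572  0.00400538] [ 0.49809325 -0.26057262  0.01192315]
```

Emit:
step_arm(
  commands=[
    [-0.02,-0.3,0.03,0,0,0,1],
    [-0.02,-0.3,0.03,0,0,0,1],
    [-0.02,-0.3,0.03,0,0,0,1],
    [-0.02,-0.3,0.03,0,0,0,1],
    [-0.03,-0.6,0.03,0,0,0,1],
    [-0.03,-0.6,0.03,0,0,0,1],
    [-0.03,-0.6,0.03,0,0,0,1],
    [-0.03,-0.6,0.03,0,0,0,1],
    [-0.03,-0.6,0.0,0,0,0,1],
    [-0.03,-0.6,-0.05,0,0,0,1],
    [-0.03,-0.6,-0.05,0,0,0,1],
    [-0.03,-0.6,-0.05,0,0,0,1],
  ],
)

```text
time: 9.93
tcp_pos: [0.4355, -0.4028, 0.1824]
orientation: [0.061, -3.139, -0.003]
force: [-0.7, 0.2, 1.0]
gripper_width: 0.0854
finger_force: 0.0
```

```bash
cat >> h.py <<'E'
def blank(im,K,M,z,near,rad=.04):
    "centroid/rect/circle of the bright grey top face nearest a point"
    hsv=cv2.cvtColor(im,cv2.COLOR_BGR2HSV); m=((hsv[...,1]<40)&(hsv[...,2]>140)&~((hsv[...,0]>90)&(hsv[...,0]<130))).astype(np.uint8)
    v,u=np.nonzero(m); p=plane(np.c_[u,v],K,M,z); k=np.hypot(*(p[:,:2]-near).T)<rad
    m[:]=0; m[v[k],u[k]]=1; n,l,s,c=cv2.connectedComponentsWithStats(m); j=1+np.argmax(s[1:,4]); v,u=np.nonzero(l==j)
    h=cv2.convexHull(np.c_[u,v].astype(np.int32))[:,0]; q=(plane(h,K,M,z)[:,:2]*1000).astype(np.float32)
    a=(plane(np.c_[u,v],K,M,z)[:,:2]*1000)
    return dict(box=s[j].tolist(),cent=a.mean(0).round(1),rect=cv2.minAreaRect(q),circ=cv2.minEnclosingCircle(q))
E
python3 - <<'E'
from h import *
info(); im,d,P,K,M=cloud("wrist"); cv2.imwrite("pics/w4.png",im); np.savez("w4cam.npz",K=K,M=M)
print(blank(im,K,M,.014,[.4385,-.4065]))
print([(np.round(r["xyz"],4).tolist(),round(r["conf"],2)) for r in pinpoint("round_blank","wrist")[:3]])
E
```

```text
t 9.93 tcp [ 0.4355 -0.4028  0.1824] y-axis [-0.039  0.999  0.002] yaw_y(deg, from +Y) 2.24 z [-0.0016  0.002  -1.    ] q6 [-0.75  0.45  0.18  1.3   0.   -0.79] w 0.0854 ff 0.0 F [-0.7  0.2  1. ]
{'box': [286, 158, 52, 51, 2086], 'cent': array([ 439.4, -406.8]), 'rect': ((439.8722839355469, -407.1459655761719), (48.44061279296875, 48.312744140625), 2.1666367053985596), 'circ': ((439.6837463378906, -406.7369079589844), 24.930641174316406)}
[([0.4421, -0.4073, 0.0002], 0.69)]
```

View pics/w4.png

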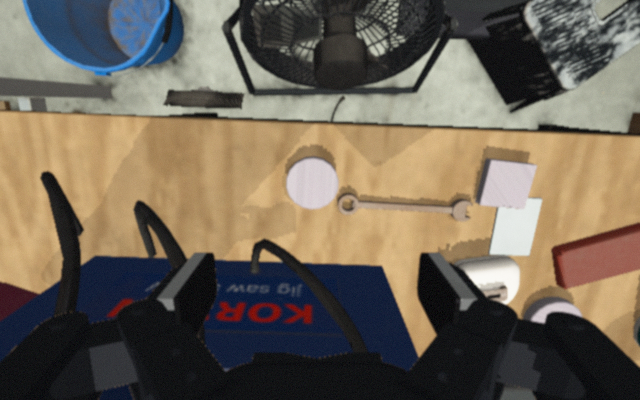

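Emit:
step_arm(
  commands=[
    [-0.01,-0.004,0,0,-0.11,0,0.8],
    [-0.01,-0.004,-0.02,0,-0.11,0,0.74],
    [-0.008,-0.004,-0.06,0,-0.11,0,0.74],
    [-0.005,-0.004,-0.1,0,-0.11,0,0.74],
    [-0.001,-0.004,-0.14,0,-0.11,0,0.74],
    [-0.001,-0.004,-0.16,0,-0.11,0,0.74],
    [-0.001,-0.004,-0.172,0,-0.11,0,0.74],
    [-0.001,-0.004,-0.177,0,-0.11,0,0.74],
    [-0.001,-0.004,-0.177,0,-0.11,0,0.74],
    [-0.001,-0.004,-0.177,0,-0.11,0,0.74],
  ],
  newtons=50,
)

```text
time: 11.28
tcp_pos: [0.4357, -0.4079, 0.0074]
orientation: [-0.061, 3.053, -0.005]
force: [0.1, 0.4, -0.4]
gripper_width: 0.0633
finger_force: 0.0
```

```bash
python3 - <<'E'
from h import *
info(); im,d,P,K,M=cloud("wrist"); cv2.imwrite("pics/w5.png",im)
print(blank(im,K,M,.014,[.4385,-.4065]))
E
```

```text
t 11.28 tcp [ 0.4357 -0.4079  0.0074] y-axis [-0.04   0.999 -0.005] yaw_y(deg, from +Y) 2.27 z [ 0.0879 -0.0015 -0.9961] q6 [-0.78  0.57 -0.13  0.81  0.06 -0.82] w 0.0633 ff 0.0 F [ 0.1  0.4 -0.4]
{'box': [265, 226, 109, 94, 8036], 'cent': array([ 439.3, -406.9]), 'rect': ((440.5359802246094, -406.7474365234375), (48.77373123168945, 49.00370788574219), 89.12065124511719), 'circ': ((440.2665710449219, -406.96099853515625), 24.864879608154297)}
```

Emit:
step_arm(
  commands=[
    [0,0.001,-0.002,0,0,0,0.74],
    [0,0.001,-0.002,0,0,0,0.5],
    [0,0.001,-0.002,0,0,0,0.4],
    [0,0.001,-0.002,0,0,0,0.4],
    [0,0.001,-0.002,0,0,0,0.4],
    [0,0.001,-0.002,0,0,0,0.4],
  ],
  newtons=60,
)

```text
time: 12.08
tcp_pos: [0.4349, -0.4065, 0.0049]
orientation: [-0.06, 3.054, -0.003]
force: [-2.2, 1.0, 5.0]
gripper_width: 0.0468
finger_force: 60.6
```

```bash
python3 - <<'E'
from h import *
info()
E
```

```text
t 12.07 tcp [ 0.4349 -0.4065  0.0049] y-axis [-0.039  0.999 -0.004] yaw_y(deg, from +Y) 2.25 z [ 8.650e-02 -6.000e-04 -9.962e-01] q6 [-0.78  0.57 -0.13  0.8   0.06 -0.82] w 0.0468 ff 60.6 F [-2.2  1.   5. ]
```

Emit:
step_arm(
  commands=[
    [0,0,0.04,0,0,0,0.4],
    [0,0,0.1,0,0,0,0.4],
    [0,0,0.16,0,0,0,0.4],
    [0,0,0.22,0,0,0,0.4],
    [0,0.04,0.245,0,0,0,0.4],
    [0.01,0.09,0.245,0,0,0,0.4],
    [0.02,0.15,0.245,0,0,0,0.4],
    [0.03,0.21,0.245,0,0,0,0.4],
    [0.045,0.27,0.245,0,0,0,0.4],
    [0.06,0.33,0.245,0,0,0,0.4],
    [0.075,0.39,0.245,0,0,0,0.4],
    [0.09,0.45,0.245,0,0,0,0.4],
  ],
)

```text
time: 13.58
tcp_pos: [0.5247, 0.0456, 0.2486]
orientation: [-0.06, 3.056, -0.003]
force: [2.1, -0.4, -0.7]
gripper_width: 0.0463
finger_force: 62.4
```

```bash
python3 - <<'E'
from h import *
info()
E
```

```text
t 13.57 tcp [0.5247 0.0456 0.2486] y-axis [-0.039  0.999 -0.004] yaw_y(deg, from +Y) 2.26 z [ 8.530e-02 -2.000e-04 -9.964e-01] q6 [ 0.09  0.22  0.02  1.28 -0.01  0.05] w 0.0463 ff 62.4 F [ 2.1 -0.4 -0.7]
```

Emit:
step_arm(
  commands=[
    [0.015,0.06,0,0,0,0,0.4],
    [0.03,0.12,0,0,0,0,0.4],
    [0.045,0.18,0,0,0,0,0.4],
    [0.049,0.197,-0.04,0,0,0,0.4],
    [0.049,0.197,-0.1,0,0,0,0.4],
    [0.049,0.197,-0.15,0,0,0,0.4],
    [0.049,0.197,-0.19,0,0,0,0.4],
    [0.049,0.197,-0.2,0,0,0,0.4],
    [0.049,0.197,-0.2,0,0,0,0.4],
    [0.049,0.197,-0.2,0,0,0,0.4],
  ],
)

```text
time: 14.82
tcp_pos: [0.5757, 0.2414, 0.0515]
orientation: [-0.06, 3.051, -0.0]
force: [-0.2, 0.1, -1.2]
gripper_width: 0.0467
finger_force: 62.4
```

```bash
python3 - <<'E'
from h import *
info(); im,d,P,K,M=cloud("wrist"); cv2.imwrite("pics/w6.png",im); np.savez("w6cam.npz",K=K,M=M)
E
```

```text
t 14.82 tcp [0.5757 0.2414 0.0515] y-axis [-0.039  0.999 -0.002] yaw_y(deg, from +Y) 2.26 z [ 0.0902  0.0017 -0.9959] q6 [ 0.41  0.55 -0.03  0.91 -0.03  0.37] w 0.0467 ff 62.4 F [-0.2  0.1 -1.2]
```

View pics/w6.png

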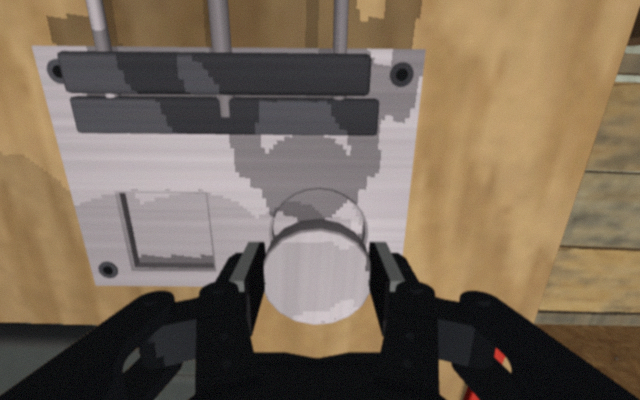

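```bash
python3 - <<'E'
from h import *
z=np.load("w6cam.npz"); K,M=z["K"],z["M"]
print("sq",(plane([(119,193),(209,192),(131,271),(215,268)],K,M,.018)*1000).round(1).tolist(),(plane([(119,193),(209,192),(131,271),(215,268)],K,M,.018)*1000).mean(0))
print("rd near/left/right",(plane([(318,187.5),(271,233),(367,233)],K,M,.018)*1000).round(1).tolist())
print(diefit(cv2.imread("pics/w6.png"),K,M,(30,40,430,290),120))
print("blank",(plane([(264,275),(370,275),(317,323.5),(316,231)],K,M,.0606)*1000).round(1).tolist())
E
```

```text
sq [[560.1, 134.8, 18.0], [557.7, 182.9, 18.0], [608.9, 133.5, 18.0], [604.9, 182.9, 18.0]] [582.88809397 158.52535213  18.        ]
rd near/left/right [[552.9, 241.0, 18.0], [580.8, 215.8, 18.0], [578.7, 269.5, 18.0]]
(((551.5557861328125, 199.14422607421875), (130.8151397705078, 181.0860595703125), 1.8297176361083984), array([   32,    46,   393,   241, 44231], dtype=int32))
blank [[579.8, 218.1, 60.6], [578.0, 264.9, 60.6], [605.6, 242.5, 60.6], [557.3, 240.2, 60.6]]
```

Emit:
step_arm(
  commands=[
    [-0.002,0.001,0,0,0,0,0.4],
    [-0.002,0.001,-0.012,0,0,0,0.4],
    [-0.002,0.001,-0.022,0,0,0,0.4],
    [-0.002,0.001,-0.026,0,0,0,0.4],
    [-0.002,0.001,-0.029,0,0,0,0.4],
    [-0.002,0.001,-0.029,0,0,0,0.4],
  ],
)

```text
time: 15.62
tcp_pos: [0.5728, 0.242, 0.0203]
orientation: [-0.06, 3.053, -0.002]
force: [0.9, 0.6, -0.9]
gripper_width: 0.0464
finger_force: 62.4
```

```bash
python3 - <<'E'
from h import *
info()
E
```

```text
t 15.62 tcp [0.5728 0.242  0.0203] y-axis [-0.039  0.999 -0.003] yaw_y(deg, from +Y) 2.26 z [ 8.790e-02  4.000e-04 -9.961e-01] q6 [ 0.42  0.58 -0.06  0.85 -0.04  0.38] w 0.0464 ff 62.4 F [ 0.9  0.6 -0.9]
```

Emit:
step_arm(
  commands=[
    [0.001,0,-0.002,0,0,0,0.4],
    [0.001,0,-0.004,0,0,0,0.4],
    [0.001,0,-0.005,0,0,0,0.4],
    [0.001,0,-0.005,0,0,0,0.4],
  ],
)

```text
time: 16.12
tcp_pos: [0.5736, 0.2419, 0.0164]
orientation: [-0.06, 3.053, -0.002]
force: [0.2, -0.6, 4.5]
gripper_width: 0.0466
finger_force: 66.0
```

```bash
python3 - <<'E'
from h import *
info()
E
```

```text
t 16.12 tcp [0.5736 0.2419 0.0164] y-axis [-0.039  0.999 -0.003] yaw_y(deg, from +Y) 2.26 z [ 8.780e-02  5.000e-04 -9.961e-01] q6 [ 0.42  0.59 -0.06  0.84 -0.04  0.38] w 0.0466 ff 66.0 F [ 0.2 -0.6  4.5]
```

Emit:
step_arm(
  commands=[
    [0,0,0,0,0,0,0.6],
    [0,0,0,0,0,0,0.7],
    [0,0,0.002,0,0,0,0.76],
    [0,0,0.03,0,0,0,0.8],
    [-0.02,-0.02,0.09,0,0.11,0,1],
    [-0.05,-0.04,0.15,0,0.11,0,1],
    [-0.09,-0.04,0.2,0,0.11,0,1],
    [-0.1,-0.04,0.2,0,0.11,0,1],
  ],
)

```text
time: 17.12
tcp_pos: [0.4734, 0.2022, 0.2193]
orientation: [-0.062, 3.135, 0.004]
force: [0.3, 0.6, -0.5]
gripper_width: 0.0854
finger_force: 0.0
```

```bash
cat >> h.py <<'E'
def hts(P,c,off=14):
    for dx,dy in [(0,0),(off,0),(-off,0),(0,off),(0,-off)]:
        m=np.hypot(P[...,0]-c[0]-dx/1e3,P[...,1]-c[1]-dy/1e3)<.006; print((dx,dy),m.sum(),np.median(P[m][:,2]).round(4),end=" ")
    print()
E
python3 - <<'E'
from h import *
info(); im,d,P,K,M=cloud("wrist"); cv2.imwrite("pics/w7.png",im); np.savez("w7cam.npz",K=K,M=M)
hts(P,(.579,.2423)); hts(P,(.5817,.1586)); m=np.hypot(P[...,0]-.53,P[...,1]-.2)<.01; print("plate",np.median(P[m][:,2]))
print(blank(im,K,M,.025,[.579,.242],.03))
E
```

```text
t 17.12 tcp [0.4734 0.2022 0.2193] y-axis [-0.04   0.999  0.003] yaw_y(deg, from +Y) 2.27 z [ 0.0063  0.0029 -1.    ] q6 [0.4  0.27 0.01 1.31 0.   0.36] w 0.0854 ff 0.0 F [ 0.3  0.6 -0.5]
(0, 0) 83 0.026 (14, 0) 82 0.0258 (-14, 0) 89 0.0259 (0, 14) 85 0.026 (0, -14) 85 0.0259 
(0, 0) 77 0.0118 (14, 0) 77 0.0119 (-14, 0) 82 0.0118 (0, 14) 81 0.0119 (0, -14) 81 0.0119 
plate 0.019035430259870256
{'box': [322, 247, 54, 45, 1849], 'cent': array([581.3, 242.6]), 'rect': ((581.9076538085938, 242.02883911132812), (53.142459869384766, 58.571189880371094), 5.09130334854126), 'circ': ((579.0452880859375, 241.99029541015625), 29.957992553710938)}
```

Emit:
step_arm(
  commands=[
    [0,-0.05,0.03,0,0,0,1],
    [-0.01,-0.11,0.035,0,0,-0.05,1],
    [-0.02,-0.17,0.035,0,0,-0.1,1],
    [-0.03,-0.23,0.035,0,0,-0.14,1],
    [-0.04,-0.29,0.035,0,0,-0.14,1],
    [-0.045,-0.35,0.02,0,0,-0.14,1],
    [-0.045,-0.4,-0.02,0,0,-0.14,0.8],
    [-0.045,-0.424,-0.06,0,0,-0.14,0.7],
    [-0.045,-0.424,-0.06,0,0,-0.14,0.7],
    [-0.045,-0.424,-0.06,0,0,-0.14,0.7],
  ],
)

```text
time: 18.42
tcp_pos: [0.428, -0.2218, 0.1547]
orientation: [-0.11, -3.138, -0.002]
force: [-0.8, 0.1, 0.9]
gripper_width: 0.06
finger_force: 0.0
```

```bash
python3 - <<'E'
from h import *
info(); im,d,P,K,M=cloud("wrist"); cv2.imwrite("pics/w8.png",im); np.savez("w8cam.npz",K=K,M=M)
print(blank(im,K,M,.014,[.4325,-.2215],.036)); hts(P,(.4325,-.2215))
E
```

```text
t 18.43 tcp [ 0.428  -0.2218  0.1547] y-axis [0.07  0.998 0.001] yaw_y(deg, from +Y) -4.01 z [-0.0013  0.0011 -1.    ] q6 [-0.48  0.26 -0.18  1.14  0.   -0.41] w 0.06 ff 0.0 F [-0.8  0.1  0.9]
{'box': [292, 168, 64, 62, 2490], 'cent': array([ 433.6, -221.8]), 'rect': ((440.15618896484375, -216.68846130371094), (55.19654846191406, 55.26214599609375), 85.91989135742188), 'circ': ((435.3754577636719, -219.9705810546875), 32.20447540283203)}
(0, 0) 145 0.0149 (14, 0) 143 0.0149 (-14, 0) 2457 0.2373 (0, 14) 148 0.0149 (0, -14) 148 0.015
```

View pics/w8.png

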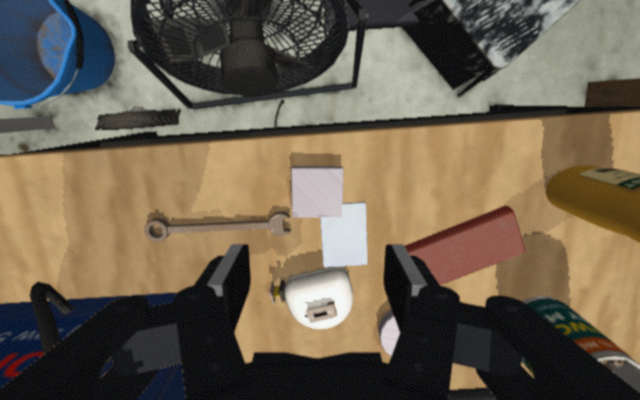

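```bash
python3 - <<'E'
from h import *
z=np.load("w8cam.npz"); K,M=z["K"],z["M"]
p=plane([(292,167),(343,167),(342,217),(292,217)],K,M,.014)*1000; print(p.round(1).tolist(),p.mean(0))
im,d,P,K,M=cloud("wrist"); m=((P[...,2]>.010)&(P[...,2]<.02)&(np.hypot(P[...,0]-.4335,P[...,1]+.2215)<.036)).astype(np.uint8)
n,l,s,c=cv2.connectedComponentsWithStats(m); j=1+np.argmax(s[1:,4]); v,u=np.nonzero(l==j); q=plane(np.c_[u,v],K,M,.014)[:,:2]*1000
print(s[j],q.mean(0),cv2.minAreaRect(q.astype(np.float32)))
E
```

```text
[[409.8, -241.5, 14.0], [412.9, -198.3, 14.0], [457.6, -201.4, 14.0], [454.4, -245.5, 14.0]] [ 433.69487712 -221.66808821   14.        ]
[ 292  165   51   51 2524] [ 433.07421804 -222.07191504] ((433.0552978515625, -222.05465698242188), (44.022705078125, 44.8230094909668), 85.96390533447266)
```

Emit:
step_arm(
  commands=[
    [0.003,0,-0.05,0,0,0,0.7],
    [0.003,0,-0.1,0,0,0,0.7],
    [0.003,0,-0.13,0,0,0,0.7],
    [0.003,0,-0.145,0,0,0,0.7],
    [0.003,0,-0.15,0,0,0,0.7],
    [0.003,0,-0.15,0,0,0,0.7],
    [0.003,0,-0.15,0,0,0,0.5],
    [0.003,0,-0.15,0,0,0,0.35],
    [0.003,0,-0.15,0,0,0,0.35],
    [0.003,0,-0.15,0,0,0,0.35],
    [0.003,0,-0.15,0,0,0,0.35],
  ],
  newtons=60,
)

```text
time: 19.9
tcp_pos: [0.4322, -0.2227, 0.0069]
orientation: [0.11, 3.137, -0.001]
force: [-1.0, 1.5, 5.8]
gripper_width: 0.0416
finger_force: 60.2
```

```bash
python3 - <<'E'
from h import *
info(); im,d,P,K,M=cloud("wrist"); cv2.imwrite("pics/w9.png",im)
m=((P[...,2]>.010)&(P[...,2]<.02)&(np.hypot(P[...,0]-.4335,P[...,1]+.2215)<.036)).astype(np.uint8)
n,l,s,c=cv2.connectedComponentsWithStats(m); j=1+np.argmax(s[1:,4]); v,u=np.nonzero(l==j); q=plane(np.c_[u,v],K,M,.014)[:,:2]*1000
print(s[j],q.mean(0),cv2.minAreaRect(q.astype(np.float32)))
E
```

```text
t 19.9 tcp [ 0.4322 -0.2227  0.0069] y-axis [ 0.07   0.998 -0.001] yaw_y(deg, from +Y) -4.03 z [ 2.9e-03 -9.0e-04 -1.0e+00] q6 [-0.48  0.43 -0.37  0.76  0.   -0.41] w 0.0416 ff 60.2 F [-1.   1.5  5.8]
[ 251  218  132   95 9316] [ 432.2319254  -223.02122846] ((432.941650390625, -223.08779907226562), (57.07328414916992, 45.992618560791016), 85.91445922851562)
```

Emit:
step_arm(
  commands=[
    [0,0,0.05,0,0,0,0.35],
    [0,0,0.11,0,0,0,0.35],
    [0,0,0.17,0,0,0,0.35],
    [0.01,0.03,0.22,0,0,0,0.35],
    [0.025,0.08,0.24,0,0,0,0.35],
    [0.045,0.14,0.24,0,0,0.05,0.35],
    [0.065,0.2,0.24,0,0,0.1,0.35],
    [0.085,0.255,0.24,0,0,0.132,0.35],
    [0.105,0.31,0.24,0,0,0.132,0.35],
    [0.13,0.36,0.23,0,0,0.132,0.35],
    [0.148,0.381,0.18,0,0,0.132,0.35],
    [0.148,0.381,0.13,0,0,0.132,0.35],
  ],
)

```text
time: 21.45
tcp_pos: [0.5805, 0.1612, 0.1345]
orientation: [-0.057, 3.138, 0.002]
force: [-0.6, -0.4, -1.9]
gripper_width: 0.0413
finger_force: 62.2
```

```bash
python3 - <<'E'
from h import *
info()
E
```

```text
t 21.45 tcp [0.5805 0.1612 0.1345] y-axis [-0.036  0.999  0.001] yaw_y(deg, from +Y) 2.08 z [ 0.0032  0.0011 -1.    ] q6 [0.27 0.49 0.12 1.19 0.   0.23] w 0.0413 ff 62.2 F [-0.6 -0.4 -1.9]
```

Emit:
step_arm(
  commands=[
    [0,0,-0.05,0,0,0,0.35],
    [0,0,-0.085,0,0,0,0.35],
    [0,0,-0.095,0,0,0,0.35],
    [0,0,-0.095,0,0,0,0.35],
    [0,0,-0.095,0,0,0,0.35],
  ],
)

```text
time: 22.08
tcp_pos: [0.5807, 0.1591, 0.0424]
orientation: [-0.052, 3.137, 0.002]
force: [-0.1, -0.3, -1.3]
gripper_width: 0.0413
finger_force: 62.2
```

```bash
python3 - <<'E'
from h import *
info(); im,d,P,K,M=cloud("wrist"); cv2.imwrite("pics/w10.png",im)
s=get_state(); zt=s["tcp_pos"][2]+.0071
m=((np.abs(P[...,2]-zt)<.004)&(np.abs(P[...,0]-.5817)<.03)&(np.abs(P[...,1]-.1586)<.0205)).astype(np.uint8)
v,u=np.nonzero(m); q=plane(np.c_[u,v],K,M,zt)[:,:2]*1000
print(len(q),q.mean(0),np.percentile(q,[1,99],axis=0))
r=plane([(0,0)],K,M,0)
print(diefit(im,K,M,(0,0,640,290),120))
E
```

```text
t 22.07 tcp [0.5807 0.1591 0.0424] y-axis [-0.033  0.999  0.001] yaw_y(deg, from +Y) 1.9 z [ 0.0039  0.0011 -1.    ] q6 [ 0.27  0.58 -0.    0.99 -0.    0.23] w 0.0413 ff 62.2 F [-0.1 -0.3 -1.3]
8563 [580.72061205 158.60244577] [[559.37482489 138.30608981]
 [603.70257722 178.8026316 ]]
(((548.2669067382812, 199.44427490234375), (123.97172546386719, 181.27169799804688), 1.715989589691162), array([  210,    48,   396,   242, 51221], dtype=int32))
```

Emit:
step_arm(
  commands=[
    [0,-0.0005,-0.012,0,0,0,0.35],
    [0,-0.0005,-0.018,0,0,0,0.35],
    [0,-0.0005,-0.021,0,0,0,0.35],
    [0,-0.0005,-0.021,0,0,0,0.35],
  ],
)

```text
time: 22.62
tcp_pos: [0.5793, 0.1582, 0.0189]
orientation: [-0.052, 3.141, -0.0]
force: [1.5, -0.9, -2.0]
gripper_width: 0.0417
finger_force: 62.0
```

```bash
python3 - <<'E'
from h import *
info()
E
```

```text
t 22.62 tcp [0.5793 0.1582 0.0189] y-axis [-0.033  0.999 -0.   ] yaw_y(deg, from +Y) 1.91 z [ 5.e-04 -1.e-04 -1.e+00] q6 [ 0.27  0.6  -0.03  0.94 -0.    0.23] w 0.0417 ff 62.0 F [ 1.5 -0.9 -2. ]
```

Emit:
step_arm(
  commands=[
    [0.001,0,-0.002,0,0,0,0.35],
    [0.001,0,-0.002,0,0,0,0.35],
    [0.001,0,-0.002,0,0,0,0.55],
    [0.001,0,-0.001,0,0,0,0.65],
    [0.001,0,0.001,0,0,0,0.7],
    [0.001,0,0.03,0,0,0,0.7],
    [-0.03,0.02,0.09,0,0,0,1],
    [-0.08,0.04,0.15,0,0,0,1],
    [-0.11,0.04,0.2,0,0,0,1],
    [-0.11,0.04,0.2,0,0,0,1],
  ],
)

```text
time: 23.88
tcp_pos: [0.4689, 0.1992, 0.2231]
orientation: [-0.054, 3.136, 0.004]
force: [0.2, -0.6, 0.4]
gripper_width: 0.0856
finger_force: 0.0
```

```bash
python3 - <<'E'
from h import *
info(); im,d,P,K,M=cloud("wrist"); cv2.imwrite("pics/w11.png",im)
hts(P,(.579,.2423)); hts(P,(.5817,.1586)); m=np.hypot(P[...,0]-.53,P[...,1]-.2)<.01; print("plate",np.median(P[m][:,2]))
print([(np.round(r["xyz"],4).tolist(),round(r["conf"],2)) for r in pinpoint("knob","wrist")[:2]])
E
```

```text
t 23.88 tcp [0.4689 0.1992 0.2231] y-axis [-0.035  0.999  0.002] yaw_y(deg, from +Y) 1.99 z [ 0.0056  0.0025 -1.    ] q6 [0.4  0.26 0.01 1.31 0.   0.37] w 0.0856 ff 0.0 F [ 0.2 -0.6  0.4]
(0, 0) 81 0.0259 (14, 0) 80 0.0261 (-14, 0) 83 0.0258 (0, 14) 80 0.026 (0, -14) 82 0.026 
(0, 0) 82 0.0258 (14, 0) 80 0.0257 (-14, 0) 87 0.0258 (0, 14) 82 0.0257 (0, -14) 80 0.0258 
plate 0.018897245351455788
[([0.4211, 0.1961, 0.0299], 0.59), ([0.5216, 0.2007, 0.0002], 0.47)]
```

Emit:
step_arm(
  commands=[
    [-0.0475,-0.0035,-0.05,0,0,0,0.5],
    [-0.0475,-0.0035,-0.1,0,0,0,0.5],
    [-0.0475,-0.0035,-0.13,0,0,0,0.5],
    [-0.0475,-0.0035,-0.17,0,0,0,0.5],
    [-0.0475,-0.0035,-0.2,0,0,0,0.5],
    [-0.0475,-0.0035,-0.208,0,0,0,0.5],
    [-0.0475,-0.0035,-0.208,0,0,0,0.5],
    [-0.0475,-0.0035,-0.208,0,0,0,0.1],
    [-0.0475,-0.0035,-0.208,0,0,0,0.1],
    [-0.0475,-0.0035,-0.208,0,0,0,0.1],
    [-0.0475,-0.0035,-0.208,0,0,0,0.1],
  ],
  newtons=80,
)

```text
time: 25.35
tcp_pos: [0.4225, 0.1955, 0.0122]
orientation: [-0.053, 3.139, 0.003]
force: [1.0, 2.7, 5.6]
gripper_width: 0.0235
finger_force: 79.0
```

```bash
python3 - <<'E'
from h import *
info()
E
```

```text
t 25.35 tcp [0.4225 0.1955 0.0122] y-axis [-0.034  0.999  0.002] yaw_y(deg, from +Y) 1.93 z [ 0.0024  0.0017 -1.    ] q6 [ 0.43  0.39 -0.42  0.75  0.    0.4 ] w 0.0235 ff 79.0 F [1.  2.7 5.6]
```

Emit:
step_arm(
  commands=[
    [0.006,0,0,0,0,0,0.1],
    [0.012,0,0,0,0,0,0.1],
    [0.018,0.001,0,0,0,0,0.1],
    [0.024,0.001,0,0,0,0,0.1],
    [0.03,0.001,0,0,0,0,0.1],
    [0.036,0.001,0,0,0,0,0.1],
    [0.041,0.0015,0,0,0,0,0.1],
    [0.045,0.0015,0,0,0,0,0.1],
    [0.047,0.0015,0,0,0,0,0.1],
    [0.047,0.0015,0,0,0,0,0.1],
  ],
)

```text
time: 26.6
tcp_pos: [0.4674, 0.1969, 0.0121]
orientation: [0.054, -3.139, -0.003]
force: [-4.8, 2.9, 10.2]
gripper_width: 0.0236
finger_force: 79.7
```

```bash
python3 - <<'E'
from h import *
info()
E
```

```text
t 26.6 tcp [0.4674 0.1969 0.0121] y-axis [-0.034  0.999  0.002] yaw_y(deg, from +Y) 1.95 z [-0.0018  0.0016 -1.    ] q6 [ 0.4   0.46 -0.3   0.81  0.    0.36] w 0.0236 ff 79.7 F [-4.8  2.9 10.2]
```

Emit:
step_arm(
  commands=[
    [0.002,0,0,0,0,0,0.1],
    [0.003,0,0,0,0,0,0.1],
    [0.003,0,0,0,0,0,0.1],
  ],
)

```text
time: 26.98
tcp_pos: [0.4674, 0.1969, 0.012]
orientation: [0.055, -3.134, -0.003]
force: [-12.1, 2.3, 15.7]
gripper_width: 0.0239
finger_force: 80.3
```

Emit:
step_arm(
  commands=[
    [-0.002,0,0,0,0,0,0.3],
    [-0.003,0,0,0,0,0,0.45],
    [-0.003,0,0,0,0,0,0.5],
    [-0.003,0,0.03,0,0,0,0.5],
    [-0.003,0,0.09,0,0,0,0.5],
    [-0.003,0,0.15,0,0,0,1],
    [-0.003,0,0.21,0,0,0,1],
    [-0.003,0,0.22,0,0,0,1],
    [-0.003,0,0.22,0,0,0,1],
  ],
)

```text
time: 28.1
tcp_pos: [0.4689, 0.1961, 0.2314]
orientation: [-0.052, 3.14, 0.0]
force: [0.7, -0.0, 0.1]
gripper_width: 0.0855
finger_force: 0.0
```

```bash
python3 - <<'E'
from h import *
info(); im,d,P,K,M=cloud("wrist"); cv2.imwrite("pics/w12.png",im)
hts(P,(.582,.2425)); hts(P,(.5837,.1586)); m=np.hypot(P[...,0]-.56,P[...,1]-.2)<.2
b=(P[...,2]>.029)&(P[...,2]<.038)&(np.abs(P[...,1]-.2)<.06)&(P[...,0]>.52)&(P[...,0]<.62); q=P[b]; print("bar",b.sum(),q.mean(0),np.percentile(q[:,0],[2,98]))
print([(np.round(r["xyz"],4).tolist(),round(r["conf"],2)) for r in pinpoint("knob","wrist")[:2]])
E
```

```text
t 28.1 tcp [0.4689 0.1961 0.2314] y-axis [-0.033  0.999  0.   ] yaw_y(deg, from +Y) 1.89 z [ 1.3e-03  2.0e-04 -1.0e+00] q6 [ 0.4   0.26  0.03  1.34 -0.    0.36] w 0.0855 ff 0.0 F [ 0.7 -0.   0.1]
(0, 0) 76 0.0261 (14, 0) 77 0.0257 (-14, 0) 41 0.0271 (0, 14) 75 0.0259 (0, -14) 82 0.0259 
(0, 0) 78 0.0259 (14, 0) 67 0.0258 (-14, 0) 46 0.0342 (0, 14) 78 0.0259 (0, -14) 82 0.0258 
bar 2098 [0.55308417 0.19935007 0.03444814] [0.52244195 0.5672352 ]
[([0.4655, 0.1987, 0.0313], 0.77)]
```

```bash
python3 - <<'E'
from h import *
print(job.hand_in())
E
```

```text
the job is handed in; nothing more can be done
None
```

The job is handed in at about 28 s. I pulled the slide fully out to its stop, laid the round and square blanks flat in their matching cavities, and pushed the slide fully home over them; I never reached for the large disc or the other things, though I took no final picture to check them.

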